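Tip two grinding discs up into the free bays of a disc rack

ROBOT

A 7-joint arm with a two-finger parallel gripper is mounted at the origin on the work surface. World frame = base frame: x ahead of the robot, y to its left, z up, the work surface at z = 0. Lengths are in m, angles in rad, forces in N, time in s.
With the tool pointing down it reaches from about 0.35 to 0.9 m from the base axis. Payload 7.2 kg.
Tool frame: the origin (TCP) lies at the very end of the fingers, on their centre line; the grasp point (between the pads) lies r.grip_point_offset behind it (r.grip_point_offset is the distance from the TCP to the grasp point, in m); z points along the fingers, x is the direction in which the jaws open and shut, and the axes are right-handed (so a half turn about z gives the same grasp; the last joint's range is limited). The gripper opens to 88 mm and grips with 3 to 60 N. Pads are 20 mm wide; open, the fingers measure 115 mm over their backs; the gripper's body (75 mm by 178 mm) begins 61 mm behind the grasp point.
Start: joints at [1.19, 0.411, -0.013, 1.596, 0.006, 1.134, -0.082], TCP at [0.192, -0.595, 0.223] pointing down, gripper open.
Joint ranges: [-2.95, 2.95], [-0.29, 1.99], [-1.47, 1.44], [0.14, 2.54], [-1.03, 4.17], [0.13, 1.85], [-2.86, 2.86]. Speed limits (rad/s): [2.39, 2.39, 3.01, 3.01, 3.14, 3.14, 3.14].

INTERFACE

Orientations are given as a unit quaternion [w, x, y, z].
In Python, from bench import sense, get_image, ticket, r gives the robot as it stands.
- The arm moves only by the shell command python3 -m handwheel 'ROWS'. ROWS is a JSON object of lists of equal length, an entry for each row: "dp": the shift along the tool's x, y, z as a fraction of full scale, a list of three; "spin": the turn about the tool's z as a fraction of full scale; "hand": the closure, from -1 (fully open) to 1 (shut). A call has exactly 10 rows; each row shifts and turns the commanded pose from where the row before left it, along the tool's axes as they then stand; what a row does not reach is not made up. Full scale, the value 1, is 0.02 m for a shift and 0.08 rad for a turn. A row lasts 1/12 s, in which the tool goes at most 41.7 mm and 7.16 degrees, less where a joint would pass 70% of its speed; a pose out of reach is approached as far as the arm can. A call with a number of a shift or a turn outside -1 to 1 is refused whole. A call with a gripper value outside its range is refused whole. The fingers move at their own pace and stop on an object; the grip force is fixed at half the most. Time passes only in rows, so rows that do not move let the fingers close, or fill a call up. It gives the time, the measured TCP pose, the force and the opening at its end, in the units of the state.
- sense(): the state, without advancing time (a new reading comes with each control period).
- get_image(name): name is "scene" or "side" or "wrist"; returns a dict with "color" (400x640x3 uint8, red, green, blue), "camera_matrix" (3x3 intrinsics, pixels), "position" and "attitude" of the camera in the world; the wrist camera has in their place "hand_eye" (4x4, takes a point from camera to tool coordinates, whose origin is the TCP and whose axes are the tool frame's). Camera axes: x right, y up, looking along -z (the intrinsics and any distortion apply to the point x, -y, -z); pixel columns grow to the right and rows downward; lengths in m; the calibration is good to about 2 mm. A picture is of the moment at which its call begins: read the wrist's pose just before it. There is no depth.
- ticket.hand_in(): hands the job in, once; it reports no verdict.
The state is a dict: "time": time; "joint_positions": joint angles; "joint_vel": joint speeds; "tau": joint torques, N m; "tcp_pos": TCP position; "eef_rot": TCP orientation; "wrist_force": force on the tool from outside, world axes, zero at the start; "wrist_torque": the same for the moment, N m; "finger_gap": finger opening in m.
Only numpy, scipy, OpenCV 4.12 (cv2) and the standard library are available. Lean on these libraries where they do the work, as an engineer would, in place of code of your own. Each camera call takes 0.05 s, during which the arm holds its last target. There are 200 camera calls.

TASK

Two grinding discs lie flat on the deck of the blue disc rack. Stand each of them upright in a free bay of its own, dropped fully down into the slot between the front and back tines. Do not let a disc fall off the rack onto the bench, and leave the disc that is already stored, the relay, the can and the screwdriver where they are.

Things in the scene. Friction and masses are not known exactly. Their poses are not given: they have to be found in the camera images.
- rack_sill (a point): Fixed blue disc rack: the point on its deck top in the middle of the sill, the rounded front edge of the slot, 60 mm above the bench. x points from the deck to the slot (away from the robot), y along the rack, z up; offsets below are in these axes. Slot: x = 0 to 18 mm, floor 56 mm below the deck top. Three bays, middles at y = -150, 0, 150 mm; low dividers between (142 mm clear) end 4 mm below deck top.
- rack_edge (a point): Middle of the inner edge of the middle bay's hand notch, on the deck top, 55 mm before the sill. The deck is 470 mm long, 90 mm deep, 8 mm thick; in front of each bay a notch 100 mm wide, 35 mm deep is cut in its near edge, open below. A disc pushed flat over the sill against the back tines overhangs its notch by 48 mm; lifted by that rim it turns up, its far rim slides down the tines and it drops in.
- rack_tines (a point): Middle of the row of back tines, level with their tops, 115 mm above the bench, 22 mm beyond the sill. The tines are upright steel bars 8 mm thick, two to a bay, 22 mm either side of its middle. Short front tines under the sill close the front of the slot.
- disc_1_c (a point): First loose grinding disc, 125 mm in diameter, 10 mm thick, about 0.22 kg, at first flat on the deck with its near rim overhanging the deck; this point is its centre, its z axis is the disc's axis. The two loose discs are alike; either may go in either free bay.
- disc_2_c (a point): Second loose grinding disc, as the first.
- bay_a_c (a point): One free bay: the centre of a disc properly stored there (middle of the slot's width, 62.5 mm above the slot floor). x axis across the slot, y along the rack. A black rubber strip lies on the floor of each free bay.
- bay_b_c (a point): The other free bay, likewise. Which two of the three bays are free varies.
- stored_c (a point): A like disc that already stands upright, loose, in the third bay; this point is its centre, x is its axis, z up. Leave it there.
- relay_c (a point): Clear-topped black relay, 60 x 80 x 30 mm, lying on the bench in front of the rack; its centre. Leave alone.
- can_c (a point): Plain aluminium can, 66 mm in diameter, 85 mm tall, standing on the bench beyond one end of the rack; its centre. Leave alone.
- driver: Screwdriver, 190 mm long, lying on the bench behind the rack; its origin, x along its length. Leave alone.
Not all that is in view belongs to the job. Leave any pink or yellow look-alike of the part that bears disc_2_c alone.

How it is judged:
By the outcome, as a careful person would: the job done as asked, in the order asked, and still so for the second after the job is handed in, with the robot touching nothing.
It also fails if it takes over 72 s, if anything falls off the work surface, if the arm or the gripper's body presses on something with over 40 N, if the wrist force passes 120 N, or if a joint passes its speed limit or range.

## Working session

There is one attempt and no reset: what is moved stays moved. The work goes in short steps, Python scripts to look and compute and a shell command to move; the robot and the scene stay as the last step left them, time stands still between calls to the robot, and variables do not carry over. Pictures are saved under pics/ and viewed, about 8 in all and at most 12, crops included, and the job is handed in when it is done.

```bash
ls; mkdir -p pics; cat > h.py <<'E'
import numpy as np, cv2
from bench import sense, get_image, ticket, r
from scipy.spatial.transform import Rotation as R
def rot(a):
    a=np.array(a,float)
    return a if a.shape==(3,3) else R.from_quat(a,scalar_first=True).as_matrix()
def grab(name,fn):
    s=sense(); im=get_image(name); cv2.imwrite(fn,im["color"][:,:,::-1])
    K=np.array(im["camera_matrix"])
    if name=="wrist":
        T=np.eye(4);T[:3,:3]=rot(s["eef_rot"]);T[:3,3]=s["tcp_pos"];T=T@np.array(im["hand_eye"])
        A,p=T[:3,:3],T[:3,3]
    else: A,p=rot(im["attitude"]),np.array(im["position"])
    np.savez(fn[:-4]+".npz",K=K,A=A,p=p); return im
def ray(fn,uv):
    d=np.load(fn[:-4]+".npz"); q=np.linalg.inv(d["K"])@[uv[0],uv[1],1]
    v=d["A"]@[q[0],-q[1],-q[2]]; return d["p"],v/np.linalg.norm(v)
def onz(fn,uv,z):
    p,v=ray(fn,uv); return p+v*(z-p[2])/v[2]
def cross(f1,u1,f2,u2):
    p,v=ray(f1,u1);q,w=ray(f2,u2)
    t=np.linalg.lstsq(np.c_[v,-w],q-p,rcond=None)[0]
    a,b=p+t[0]*v,q+t[1]*w; return (a+b)/2,np.linalg.norm(a-b)
def proj(fn,P):
    d=np.load(fn[:-4]+".npz"); c=d["A"].T@(np.array(P)-d["p"]); q=d["K"]@[c[0],-c[1],-c[2]]; return q[:2]/q[2]
E
python3 - <<'E'
from h import *
for n in ("scene","side","wrist"):
    im=grab(n,f"pics/{n}0.png"); print(n,[k for k in im],im.get("position"),im.get("hand_eye"),im["camera_matrix"], im.get("distortion"))
s=sense();print(s,r.grip_point_offset)
cv2.imwrite("pics/both.png",np.vstack([cv2.resize(cv2.imread(f"pics/{n}0.png"),(480,300)) for n in("scene","side")]))
E
```

```text
pics
scene ['color', 'camera_matrix', 'position', 'attitude'] [ 0.91427967 -0.14253192  0.79500781] None [[395.7247129    0.         312.51836419]
 [  0.         395.7247129  200.30197655]
 [  0.           0.           1.        ]] None
side ['color', 'camera_matrix', 'position', 'attitude'] [0.44794749 0.77616653 0.83772899] None [[475.29131723   0.         322.86444706]
 [  0.         475.29131723 201.893858  ]
 [  0.           0.           1.        ]] None
wrist ['color', 'camera_matrix', 'hand_eye'] None [[ 9.99999963e-01  1.87591220e-04  1.98788386e-04  3.74857139e-04]
 [ 2.29729864e-04 -9.70915082e-01 -2.39423998e-01 -6.59320947e-02]
 [ 1.48092802e-04  2.39424035e-01 -9.70915089e-01 -1.62813406e-01]
 [ 0.00000000e+00  0.00000000e+00  0.00000000e+00  1.00000000e+00]] [[331.92702358   0.         320.05258164]
 [  0.         331.92702358 207.51673327]
 [  0.           0.           1.        ]] None
{'time': 0.15, 'joint_positions': array([ 1.18979904,  0.41171564, -0.01271064,  1.59678661,  0.00558057,
        1.13429859, -0.08219641]), 'joint_vel': array([-0.00066366, -0.00295032, -0.00015981, -0.00136846,  0.00128904,
        0.0003685 ,  0.00172166]), 'tau': array([ 1.60421790e-03, -5.88334143e+01,  6.42622970e-01, -2.91288257e+01,
       -5.37371775e-02,  1.58561755e-02,  1.05319289e-04]), 'tcp_pos': array([ 0.1921916 , -0.59434095,  0.22202927]), 'eef_rot': array([-3.18451755e-04,  8.08621519e-01, -5.88328901e-01, -4.92481087e-04]), 'wrist_force': array([0.12547301, 0.0689917 , 0.21878523]), 'wrist_torque': array([ 0.02777756,  0.03183749, -0.02792162]), 'finger_gap': 0.08743630088123912} 0.0187
```

View pics/scene0.png

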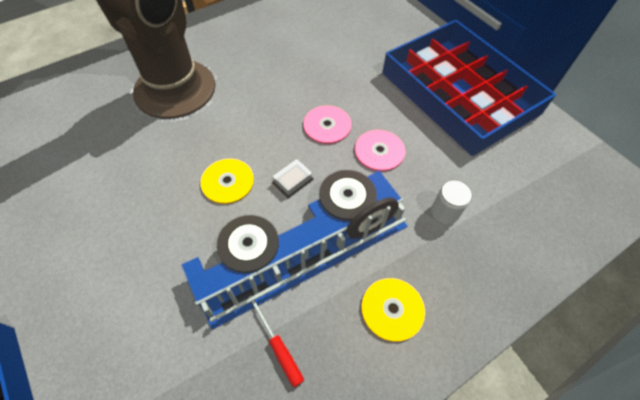

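View pics/side0.png

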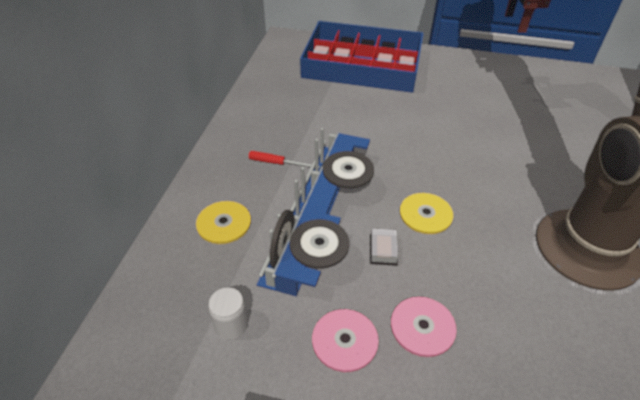

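Scene view: the dark discs with white labels lie on the blue rack at (248,242) and (348,193), and the stored one stands at (372,218) in the +y bay. The free bays are therefore the middle and the -y one. Look-alikes: yellow at (227,180) and (393,308), pink at (327,124) and (380,150), all on the bench. Side view: loose discs at (348,168) and (320,242), relay at (384,247), can at (228,312), driver at (280,160).

```bash
python3 - <<'E'
from h import *
S,D="pics/scene0.png","pics/side0.png"
def hub(fn,uv,rad=26):
    im=cv2.imread(fn); hsv=cv2.cvtColor(im,cv2.COLOR_BGR2HSV)
    m=((hsv[...,1]<50)&(hsv[...,2]>190)).astype(np.uint8)
    w=np.zeros_like(m);cv2.circle(w,uv,rad,1,-1);m&=w
    c=max(cv2.findContours(m,0,2)[0],key=cv2.contourArea); e=cv2.fitEllipse(cv2.convexHull(c)); return e[0],e[1]
for a,b in (((248,242),(348,168)),((348,193),(320,242))):
    u,v=hub(S,a),hub(D,b); print(u,v,cross(S,u[0],D,v[0]),onz(S,u[0],.07),onz(D,v[0],.07))
print("stored hub",cross(S,(374,219),D,(282,240)))
a=cv2.imread(S)[160:340,170:420]; b=cv2.imread(D)[120:300,240:440]
cv2.imwrite("pics/crop1.png",np.hstack([cv2.resize(a,None,fx=3.1,fy=3.1,interpolation=2)]))
cv2.imwrite("pics/crop2.png",cv2.resize(b,None,fx=3.1,fy=3.1,interpolation=2))
E
```

```text
((247.15924072265625, 241.7917938232422), (34.561859130859375, 39.1584587097168)) ((348.01385498046875, 167.37261962890625), (20.7142391204834, 30.4576473236084)) (array([ 0.56225569, -0.06476434,  0.0688594 ]), np.float64(0.0008775572502368714)) [ 0.56324629 -0.06471231  0.07      ] [ 0.5617465  -0.06387738  0.07      ]
((347.5887756347656, 192.9816436767578), (30.45256805419922, 35.82730484008789)) ((319.0145263671875, 241.33908081054688), (28.089088439941406, 35.975914001464844)) (array([0.5800295 , 0.17210724, 0.06888365]), np.float64(0.0005295034883519112)) [0.58079802 0.17171905 0.07      ] [0.57961721 0.17282279 0.07      ]
stored hub (array([0.65841829, 0.18227859, 0.06325766]), np.float64(0.0036685330924581226))
```

View pics/crop1.png

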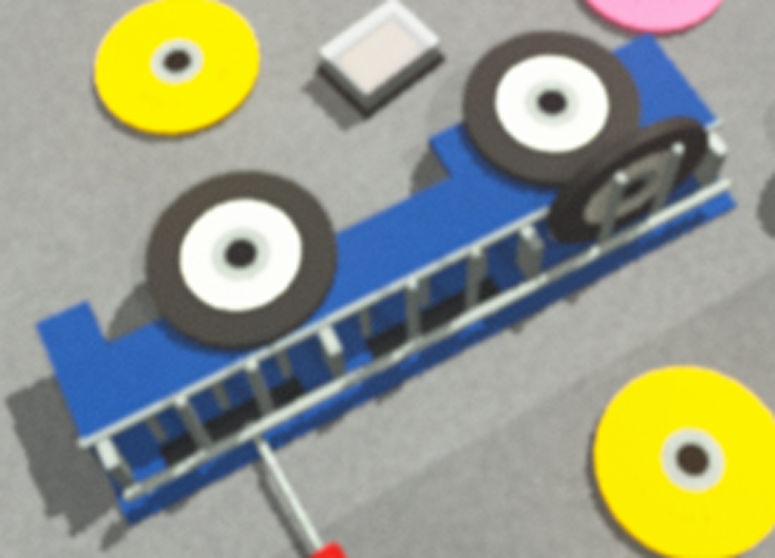

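View pics/crop2.png

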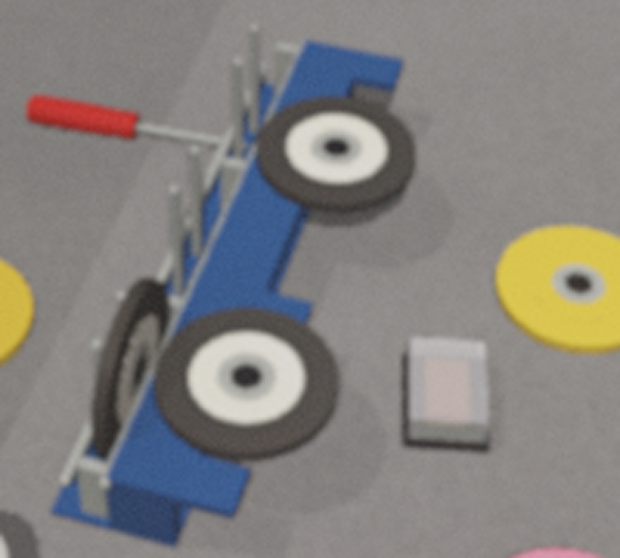

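Crops: the two loose dark discs with white labels are clearly distinct from the yellow and pink discs on the bench. Scene crop: sill strip runs from (82,441) to (718,122), and six back tine tops run from (180,401) to (678,150). Side crop: tine tops run from (254,30) to (97,345). The bays with the black rubber strips are the middle and -y ones.

```bash
python3 - <<'E'
from h import *
S,D="pics/scene0.png","pics/side0.png"
a=np.array([(180,401),(252,363),(412,282),(476,250),(620,178),(678,150)])/3.1+[170,160]
b=np.array([(254,30),(238,62),(194,150),(175,188),(120,295),(97,345)])/3.1+[240,120]
P=[]
for u,v in zip(a,b):
    p,e=cross(S,u,D,v); P.append(p); print(p.round(4),round(e,4))
P=np.array(P); print(P.mean(0)); 
off=np.array([-172,-128,-22,22,128,172])/1e3
k=np.polyfit(off,P[:,0],1),np.polyfit(off,P[:,1],1); print("tines",k, "yaw",np.arctan2(-k[0][0],k[1][0]))
L=[onz(S,np.array(q)/3.1+[170,160],.06) for q in((82,441),(548,213),(718,122))]
L+=[onz(D,np.array(q)/3.1+[240,120],.06) for q in((300,50),(106,487))]
print(np.array(L).round(4)); print("yaws",[np.arctan2(-(q-p)[0],(q-p)[1]) for p,q in((L[0],L[2]),(L[3],L[4]))])
s=sense(); print("tool axes\n",rot(s["eef_rot"]).round(3))
E
```

```text
[ 0.6442 -0.1422  0.1088] 0.0016
[ 0.6474 -0.097   0.1111] 0.0026
[0.656  0.0084 0.111 ] 0.0021
[0.6596 0.0519 0.1124] 0.0035
[0.6689 0.157  0.1111] 0.0015
[0.6723 0.2011 0.1098] 0.0027
[0.65808736 0.02986887 0.11071399]
tines (array([0.08236168, 0.65808736]), array([0.99586734, 0.02986887])) yaw -0.08251567122419476
[[ 0.6155 -0.2026  0.06  ]
 [ 0.6459  0.1232  0.06  ]
 [ 0.6538  0.2643  0.06  ]
 [ 0.6133 -0.1869  0.06  ]
 [ 0.6472  0.272   0.06  ]]
yaws [np.float64(-0.08191853748602639), np.float64(-0.07382774673581331)]
tool axes
 [[ 0.308 -0.951 -0.   ]
 [-0.951 -0.308  0.001]
 [-0.001  0.    -1.   ]]
```

Rack yaw is about -0.08 rad, with the sill middle at (0.6355, 0.031). In rack axes disc A is at (-65,-101) mm and goes to bay -150; disc B is at (-67,136) and goes to bay 0. Plan: use the half-open fingers as a fork to push each disc along the deck, then lift each near rim. Spin first, then translate.

```bash
python3 -m handwheel '{"dp":[[0,0,0],[0,0,0],[0,0,0],[0,0,0],[0,0,0],[0,0,0],[0,0,0],[0,0,0],[0,0,0],[0,0,0]],"spin":[1,1,1,1,1,1,1,1,1,1],"hand":[-0.45,-0.45,-0.45,-0.45,-0.45,-0.45,-0.45,-0.45,-0.45,-0.45]}'
python3 -m handwheel '{"dp":[[0,0,0],[0,0,0],[0,0,0],[0,0,0],[0,0,0],[0,0,0],[0,0,0],[0,0,0],[0,0,0],[0,0,0]],"spin":[1,1,1,1,1,1,1,1,1,1],"hand":[-0.45,-0.45,-0.45,-0.45,-0.45,-0.45,-0.45,-0.45,-0.45,-0.45]}'
cat >> h.py <<'E'
Y=-0.08; ex=np.array([np.cos(Y),np.sin(Y),0]); ey=np.array([-np.sin(Y),np.cos(Y),0]); O=np.array([.6355,.031,.06])
def rk(P): d=np.array(P)-O; return np.array([d@ex,d@ey,d[2]])*1e3   # world->rack, mm
def wd(p): return O+(p[0]*ex+p[1]*ey)/1e3+[0,0,p[2]/1e3]
def to(p):  # rack mm target -> full-scale units along tool axes
    s=sense(); A=rot(s["eef_rot"]); u=A.T@(wd(p)-s["tcp_pos"])/.02
    print("tcp rack",rk(s["tcp_pos"]).round(1),"need units",u.round(2),"per row(10)",(u/10).round(3))
def st():
    s=sense(); A=rot(s["eef_rot"]); x=A[:,0]
    print("t",round(s["time"],2),"rack",rk(s["tcp_pos"]).round(1),"toolx ang(rack deg)",np.degrees(np.arctan2(x@ey,x@ex)).round(2),"F",np.round(s["wrist_force"],1),"gap",round(s["finger_gap"],4),"q",np.round(s["joint_positions"],2))
E
python3 -c "
from h import *
st(); f=-np.array([rot(sense()['eef_rot'])[:,1]@ex,rot(sense()['eef_rot'])[:,1]@ey]); print('face',f)
a=np.array([-65.3,-101])-f*90; print(a); to([*a,150])"
```

```text
time: 0.98
tcp_pos: [0.1922, -0.5945, 0.2223]
eef_rot: [0.0, -0.514, 0.858, 0.0]
wrist_force: [0.2, 0.1, -0.5]
finger_gap: 0.0638
time: 1.82
tcp_pos: [0.1923, -0.5944, 0.2223]
eef_rot: [-0.0, -0.139, 0.99, 0.0]
wrist_force: [0.6, 0.4, 0.3]
finger_gap: 0.0638
t 1.82 rack [-391.8 -658.9  162.3] toolx ang(rack deg) -159.39 F [0.6 0.4 0.3] gap 0.0638 q [ 0.95  0.42  0.32  1.61 -0.14  1.13 -1.56]
face [ 0.35204613 -0.93598243]
[-96.98415206 -16.76158086]
tcp rack [-391.8 -658.9  162.3] need units [-25.1   24.86   0.63] per row(10) [-2.51   2.486  0.063]
```

Joint 7 would come close to its limit at the front, so I turn the other way to the half-turn-equivalent orientation.

```bash
for i in 1; do python3 -m handwheel '{"dp":[[0,0,0],[0,0,0],[0,0,0],[0,0,0],[0,0,0],[0,0,0],[0,0,0],[0,0,0],[0,0,0],[0,0,0]],"spin":[-1,-1,-1,-1,-1,-1,-1,-1,-1,-1],"hand":[-0.45,-0.45,-0.45,-0.45,-0.45,-0.45,-0.45,-0.45,-0.45,-0.45]}'
python3 -m handwheel '{"dp":[[0,0,0],[0,0,0],[0,0,0],[0,0,0],[0,0,0],[0,0,0],[0,0,0],[0,0,0],[0,0,0],[0,0,0]],"spin":[-1,-1,-1,-1,-1,-1,-1,-1,-1,-1],"hand":[-0.45,-0.45,-0.45,-0.45,-0.45,-0.45,-0.45,-0.45,-0.45,-0.45]}'
python3 -m handwheel '{"dp":[[0,0,0],[0,0,0],[0,0,0],[0,0,0],[0,0,0],[0,0,0],[0,0,0],[0,0,0],[0,0,0],[0,0,0]],"spin":[-1,-1,-1,-1,-1,-1,-1,-1,-1,-1],"hand":[-0.45,-0.45,-0.45,-0.45,-0.45,-0.45,-0.45,-0.45,-0.45,-0.45]}'
python3 -m handwheel '{"dp":[[0,0,0],[0,0,0],[0,0,0],[0,0,0],[0,0,0],[0,0,0],[0,0,0],[0,0,0],[0,0,0],[0,0,0]],"spin":[-1,-1,-1,-1,-1,-1,-1,-1,-1,-1],"hand":[-0.45,-0.45,-0.45,-0.45,-0.45,-0.45,-0.45,-0.45,-0.45,-0.45]}'; done >/dev/null
cat >> h.py <<'E'
def go(c,d=90,z=150,sg=1):  # fork target behind disc centre c, facing sg*tool y
    y=sg*rot(sense()["eef_rot"])[:,1]; f=np.array([y@ex,y@ey]); a=np.array(c)-f*d; print("face",f.round(3),"fork at",a.round(1)); to([*a,z])
E
python3 -c "
from h import *
st(); go([-65.3,-101])"
```

```text
t 5.15 rack [-391.9 -658.9  162.3] toolx ang(rack deg) 24.4 F [-0.4  0.3  0.4] gap 0.0635 q [ 1.42  0.44 -0.34  1.58  0.15  1.15  1.4 ]
face [ 0.413 -0.911] fork at [-102.5  -19. ]
tcp rack [-391.9 -658.9  162.3] need units [ 26.4  -23.16   0.63] per row(10) [ 2.64  -2.316  0.063]
```

```bash
(python3 -m handwheel '{"dp":[[0.88,-0.77,0],[0.88,-0.77,0],[0.88,-0.77,0],[0.88,-0.77,0],[0.88,-0.77,0],[0.88,-0.77,0],[0.88,-0.77,0],[0.88,-0.77,0],[0.88,-0.77,0],[0.88,-0.77,0]],"spin":[0,0,0,0,0,0,0,0,0,0],"hand":[-0.45,-0.45,-0.45,-0.45,-0.45,-0.45,-0.45,-0.45,-0.45,-0.45]}'
python3 -m handwheel '{"dp":[[0.88,-0.77,0],[0.88,-0.77,0],[0.88,-0.77,0],[0.88,-0.77,0],[0.88,-0.77,0],[0.88,-0.77,0],[0.88,-0.77,0],[0.88,-0.77,0],[0.88,-0.77,0],[0.88,-0.77,0]],"spin":[0,0,0,0,0,0,0,0,0,0],"hand":[-0.45,-0.45,-0.45,-0.45,-0.45,-0.45,-0.45,-0.45,-0.45,-0.45]}'
python3 -m handwheel '{"dp":[[0.88,-0.77,0],[0.88,-0.77,0],[0.88,-0.77,0],[0.88,-0.77,0],[0.88,-0.77,0],[0.88,-0.77,0],[0.88,-0.77,0],[0.88,-0.77,0],[0.88,-0.77,0],[0.88,-0.77,0]],"spin":[0,0,0,0,0,0,0,0,0,0],"hand":[-0.45,-0.45,-0.45,-0.45,-0.45,-0.45,-0.45,-0.45,-0.45,-0.45]}')>/dev/null
python3 -c "
from h import *
st(); go([-65.3,-101],z=5); grab('wrist','pics/w1.png')"
```

```text
t 7.65 rack [-99.1 -20.5 162.4] toolx ang(rack deg) 24.16 F [-0.2 -0.1 -0.5] gap 0.0636 q [ 0.44  0.34 -0.72  1.78  0.25  1.11 -0.01]
face [ 0.409 -0.912] fork at [-102.1  -18.9]
tcp rack [-99.1 -20.5 162.4] need units [-0.1  -0.13  7.87] per row(10) [-0.01  -0.013  0.787]
```

View pics/w1.png

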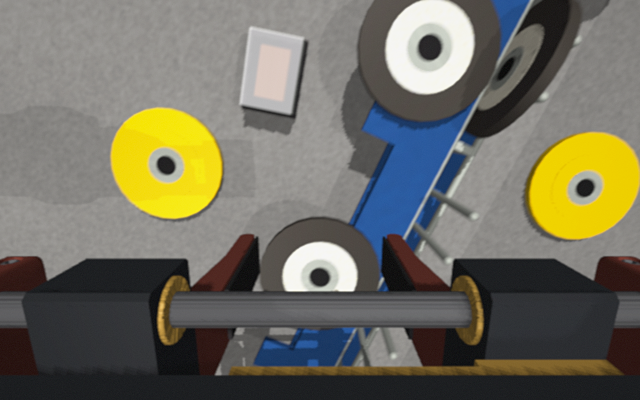

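Wrist view: disc A's hub is at (320,277), between and ahead of the fork fingers. Disc B's hub is at (430,47), with the stored disc at (507,67).

```bash
python3 -c "
from h import *
W='pics/w1.png'
for q in((320,277),(430,47)): print(rk(onz(W,q,.07)).round(1))
for P in ([0,0,0],[0,150,0],[-55,0,0],[22,-22,55]): print(P,proj(W,wd(P)).round())
A=rot(sense()['eef_rot']); T=sense()['tcp_pos']
for sx in(-.032,.032): print('tip',proj(W,T+A@[sx,0,0]).round())
"
python3 -m handwheel '{"dp":[[0,0,0.8],[0,0,0.8],[0,0,0.8],[0,0,0.8],[0,0,0.8],[0,0,0.8],[0,0,0.8],[0,0,0.8],[0,0,0.8],[0,0,0.6]],"spin":[0,0,0,0,0,0,0,0,0,0],"hand":[-0.45,-0.45,-0.45,-0.45,-0.45,-0.45,-0.45,-0.45,-0.45,-0.45]}'
```

```text
[-62.7 -99.5  10. ]
[-64.3 139.   10. ]
[0, 0, 0] [417. 213.]
[0, 150, 0] [494.  69.]
[-55, 0, 0] [368. 192.]
[22, -22, 55] [445. 262.]
tip [263. 246.]
tip [386. 246.]
time: 8.53
tcp_pos: [0.5341, 0.0173, 0.0652]
eef_rot: [-0.0, 0.985, 0.17, -0.001]
wrist_force: [0.4, -0.8, 0.2]
finger_gap: 0.0637
```

```bash
python3 -m handwheel '{"dp":[[-0.12,0.5,0],[-0.12,0.5,0],[0,0.4,0],[0,0.4,0],[0,0.4,0],[0,0.4,0],[0,0.4,0],[0,0.4,0],[0,0.3,0],[0,0.15,0]],"spin":[0,0,0,0,0,0,0,0,0,0],"hand":[-0.45,-0.45,-0.45,-0.45,-0.45,-0.45,-0.45,-0.45,-0.45,-0.45]}'
cat >> h.py <<'E'
def label(fn,guess,rad=40,z=.07):
    im=cv2.imread(fn); hsv=cv2.cvtColor(im,cv2.COLOR_BGR2HSV)
    m=((hsv[...,1]<50)&(hsv[...,2]>185)).astype(np.uint8); w=np.zeros_like(m); cv2.circle(w,tuple(int(v) for v in proj(fn,wd(guess))),rad,1,-1); m&=w
    c=max(cv2.findContours(m,0,2)[0],key=cv2.contourArea); e=cv2.fitEllipse(cv2.convexHull(c)); return np.array(e[0]),rk(onz(fn,e[0],z)).round(1),np.round(e[1],1)
E
python3 -c "
from h import *
st()
for n in('scene','side'):
    grab(n,f'pics/{n}1.png'); print(n,label(f'pics/{n}1.png',[-48,-150,10],30),label(f'pics/{n}1.png',[-65,137,10],30))
cv2.imwrite('pics/v1.png',np.vstack([cv2.imread('pics/scene1.png')[130:340,150:450],cv2.imread('pics/side1.png')[110:320,220:520]]).repeat(2,0).repeat(2,1)[:, :])
im=cv2.imread('pics/v1.png'); print(im.shape); cv2.imwrite('pics/v1.png',np.hstack([im[:420],im[420:]])[:, ::1][:, :1200]); im=cv2.imread('pics/v1.png'); cv2.imwrite('pics/v1.png',cv2.resize(im,(800,280)))
"
```

```text
time: 9.37
tcp_pos: [0.5566, -0.0574, 0.0668]
eef_rot: [0.0, 0.985, 0.17, 0.0]
wrist_force: [-0.1, 2.4, 2.3]
finger_gap: 0.0639
t 9.37 rack [-71.6 -94.5   6.8] toolx ang(rack deg) 24.13 F [-0.1  2.4  2.3] gap 0.0639 q [ 0.47  0.56 -0.61  1.87  0.42  0.84 -0.01]
scene (array([227.20396423, 260.95825195]), array([ -45.5, -152.1,   10. ]), array([34.9, 39.9])) (array([347.6076355, 192.8692627]), array([-66. , 136.1,  10. ]), array([30.9, 36.5]))
side (array([347.99047852, 159.81056213]), array([ -58.9, -126.9,   10. ]), array([ 4.4, 16.3])) (array([319.07165527, 241.28862   ]), array([-67.1, 136.7,  10. ]), array([28.5, 36.5]))
(840, 600, 3)
```

View pics/v1.png

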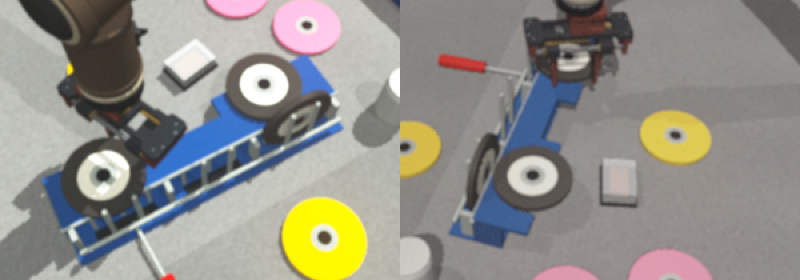

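Scene crop: disc A's hub now lies in front of the -y bay at rack (-46,-151). B has not moved. I raise, turn slightly, and go behind B.

```bash
python3 -m handwheel '{"dp":[[0,-0.3,0],[0,0,-0.5],[0,0,-0.5],[0,0,-0.5],[0,0,-0.5],[0,0,-0.5],[0,0,-0.5],[0,0,-0.5],[0,0,-0.5],[0,0,-0.5]],"spin":[0,0,0,0.5,0.5,0.5,0.5,0.5,0.5,0],"hand":[-0.45,-0.45,-0.45,-0.45,-0.45,-0.45,-0.45,-0.45,-0.45,-0.45]}'
python3 -c "
from h import *
st();go([-66,137],80,100)
print('can top',rk(onz('pics/scene0.png',(455,190),.085)), rk(onz('pics/side0.png',(227,300),.085)))"
```

```text
time: 10.3
tcp_pos: [0.5542, -0.0505, 0.1584]
eef_rot: [0.0, 0.999, 0.05, 0.001]
wrist_force: [-0.3, 0.1, 0.3]
finger_gap: 0.0637
t 10.3 rack [-74.5 -87.8  98.4] toolx ang(rack deg) 10.37 F [-0.3  0.1  0.3] gap 0.0637 q [ 0.47  0.43 -0.61  1.81  0.29  0.99 -0.16]
face [ 0.18  -0.984] fork at [-80.4 215.7]
tcp rack [-74.5 -87.8  98.4] need units [  2.44 -14.98  -0.09] per row(10) [ 0.244 -1.498 -0.009]
can top [ 45.2292834  334.06962459  25.        ] [ 48.72627344 329.38476192  25.        ]
```

```bash
(python3 -m handwheel '{"dp":[[0.12,-0.75,0],[0.12,-0.75,0],[0.12,-0.75,0],[0.12,-0.75,0],[0.12,-0.75,0],[0.12,-0.75,0],[0.12,-0.75,0],[0.12,-0.75,0],[0.12,-0.75,0],[0.12,-0.75,0]],"spin":[0,0,0,0,0,0,0,0,0,0],"hand":[-0.45,-0.45,-0.45,-0.45,-0.45,-0.45,-0.45,-0.45,-0.45,-0.45]}'
python3 -m handwheel '{"dp":[[0.12,-0.75,0],[0.12,-0.75,0],[0.12,-0.75,0],[0.12,-0.75,0],[0.12,-0.75,0],[0.12,-0.75,0],[0.12,-0.75,0],[0.12,-0.75,0],[0.12,-0.75,0],[0.12,-0.75,0]],"spin":[0,0,0,0,0,0,0,0,0,0],"hand":[-0.45,-0.45,-0.45,-0.45,-0.45,-0.45,-0.45,-0.45,-0.45,-0.45]}')>/dev/null
python3 -c "
from h import *
st();go([-66,137],80,5)"
```

```text
t 11.97 rack [-81.8 216.5  97.7] toolx ang(rack deg) 10.53 F [-0.5  0.2  0.1] gap 0.0637 q [-0.05  0.55 -0.63  1.64  0.36  1.07 -0.69]
face [ 0.183 -0.983] fork at [-80.6 215.7]
tcp rack [-81.8 216.5  97.7] need units [0.05 0.05 4.63] per row(10) [0.005 0.005 0.463]
```

```bash
(python3 -m handwheel '{"dp":[[0,0,0.46],[0,0,0.46],[0,0,0.46],[0,0,0.46],[0,0,0.46],[0,0,0.46],[0,0,0.46],[0,0,0.46],[0,0,0.46],[0,0,0.46]],"spin":[0,0,0,0,0,0,0,0,0,0],"hand":[-0.45,-0.45,-0.45,-0.45,-0.45,-0.45,-0.45,-0.45,-0.45,-0.45]}'
python3 -m handwheel '{"dp":[[-0.06,0.39,0],[-0.06,0.39,0],[-0.06,0.39,0],[-0.06,0.39,0],[-0.06,0.39,0],[-0.06,0.39,0],[-0.06,0.39,0],[-0.06,0.39,0],[-0.06,0.39,0],[-0.06,0.39,0]],"spin":[0,0,0,0,0,0,0,0,0,0],"hand":[-0.45,-0.45,-0.45,-0.45,-0.45,-0.45,-0.45,-0.45,-0.45,-0.45]}')
python3 -c "
from h import *
st()
grab('scene','pics/scene2.png'); print(label('pics/scene2.png',[-64,74,10],30))"
```

```text
time: 12.8
tcp_pos: [0.5713, 0.2524, 0.0637]
eef_rot: [0.0, 0.999, 0.051, -0.0]
wrist_force: [-0.2, -0.2, -0.5]
finger_gap: 0.0635
time: 13.63
tcp_pos: [0.5674, 0.1731, 0.0649]
eef_rot: [-0.0, 0.999, 0.051, 0.0]
wrist_force: [-0.1, 1.8, 0.6]
finger_gap: 0.0635
t 13.63 rack [-79.2 136.2   4.9] toolx ang(rack deg) 10.43 F [-0.1  1.8  0.6] gap 0.0635 q [ 0.05  0.61 -0.59  1.79  0.43  0.87 -0.64]
(array([322.60443115, 204.58488464]), array([-66.6,  74.3,  10. ]), array([30.9, 35.4]))
```

```bash
python3 -m handwheel '{"dp":[[-0.06,0.39,0],[-0.06,0.39,0],[-0.06,0.39,0],[-0.06,0.39,0],[-0.06,0.39,0],[-0.06,0.39,0],[-0.05,0.39,0],[-0.05,0.39,0],[-0.05,0.35,0],[-0.05,0.2,0]],"spin":[0,0,0,0,0,0,0,0,0,0],"hand":[-0.45,-0.45,-0.45,-0.45,-0.45,-0.45,-0.45,-0.45,-0.45,-0.45]}'
python3 -m handwheel '{"dp":[[0,-0.5,0],[0,0,-0.5],[0,0,-0.5],[0,0,-0.5],[0,0,-0.5],[0,0,-0.5],[0,0,-0.5],[0,0,0],[0,0,0],[0,0,0]],"spin":[0,0,0,-1,-1,-1,-1,-1,-1,-1],"hand":[-0.45,-0.45,-0.45,-0.45,-0.45,-0.45,-0.45,-0.45,-0.45,-0.45]}'
python3 -c "
from h import *
st()
for n in('scene','side'):
  grab(n,f'pics/{n}3.png')
  for g in([-64,2,10],[-46,-151,10]): print(n,label(f'pics/{n}3.png',g,30))"
```

```text
time: 14.52
tcp_pos: [0.5637, 0.0981, 0.0646]
eef_rot: [0.0, 0.999, 0.05, 0.0]
wrist_force: [0.4, 1.1, -0.1]
finger_gap: 0.0633
time: 15.35
tcp_pos: [0.563, 0.11, 0.1262]
eef_rot: [0.0, 0.945, 0.327, 0.001]
wrist_force: [-0.3, 0.4, -0.1]
finger_gap: 0.0639
t 15.35 rack [-78.6  73.   66.2] toolx ang(rack deg) 42.78 F [-0.3  0.4 -0.1] gap 0.0639 q [ 0.29  0.54 -0.77  1.79  0.45  0.99  0.  ]
scene (array([290.80471802, 220.57676697]), array([-65. ,  -2.4,  10. ]), array([32.2, 36.8]))
scene (array([226.48188782, 261.08062744]), array([ -46. , -153.4,   10. ]), array([35.6, 39.2]))
side (array([336.70529175, 202.16452026]), array([-71.5,  18.4,  10. ]), array([10.3, 23.8]))Traceback (most recent call last):
  File "<string>", line 6, in <module>
    for g in([-64,2,10],[-46,-151,10]): print(n,label(f'pics/{n}3.png',g,30))
                                                ~~~~~^^^^^^^^^^^^^^^^^^^^^^^
  File "h.py", line 40, in label
    c=max(cv2.findContours(m,0,2)[0],key=cv2.contourArea); e=cv2.fitEllipse(cv2.convexHull(c)); return np.array(e[0]),rk(onz(fn,e[0],z)).round(1),np.round(e[1],1)
ValueError: max() iterable argument is empty
```

B is at (-65,-2) and A at (-46,-153). Now I turn the fork to face the slot and go in front of B.

```bash
python3 -m handwheel '{"dp":[[0,-1,0],[0,0,0],[0,0,0],[0,0,0],[0,0,0],[0,0,0],[0,0,0],[0,0,0],[0,0,0],[0,0,0]],"spin":[-1,-1,-1,-1,-1,-1,-1,-1,-1,-1],"hand":[0,0,0,0,0,0,0,0,0,0]}'
python3 -c "
from h import *
st();go([-65,-2],100,20); s=sense(); print('residual spin units',(np.pi/2-np.arctan2(rot(s['eef_rot'])[:,0]@ey,rot(s['eef_rot'])[:,0]@ex))/-.08)"
```

```text
time: 16.28
tcp_pos: [0.5504, 0.1255, 0.1253]
eef_rot: [0.0, 0.744, 0.668, 0.0]
wrist_force: [-0.4, 0.6, 0.3]
finger_gap: 0.0437
t 16.28 rack [-92.4  87.4  65.3] toolx ang(rack deg) 88.42 F [-0.4  0.6  0.3] gap 0.0437 q [ 0.38  0.61 -0.96  1.8   0.57  1.04  0.66]
face [ 1.    -0.028] fork at [-165.     0.8]
tcp rack [-92.4  87.4  65.3] need units [-4.43 -3.51  2.27] per row(10) [-0.443 -0.351  0.227]
residual spin units -0.3443213725553007
```

```bash
python3 -m handwheel '{"dp":[[-0.45,-0.35,0],[-0.45,-0.35,0],[-0.45,-0.35,0],[-0.45,-0.35,0],[-0.45,-0.35,0],[-0.45,-0.35,0],[-0.45,-0.35,0],[-0.45,-0.35,0],[-0.45,-0.35,0],[-0.45,-0.35,0]],"spin":[-0.3,0,0,0,0,0,0,0,0,0],"hand":[0,0,0,0,0,0,0,0,0,0]}' >/dev/null
python3 -m handwheel '{"dp":[[0,0,0.4],[0,0,0.4],[0,0,0.4],[0,0,0.4],[0,0,0.4],[0,0,0.4],[0,0,0.4],[0,0,0.4],[0,0,0.4],[0,0,0.4]],"spin":[0,0,0,0,0,0,0,0,0,0],"hand":[0,0,0,0,0,0,0,0,0,0]}'
python3 -c "
from h import *
st();go([-45,-2],68.5,-15);grab('scene','pics/scene4.png'); print(label('pics/scene4.png',[-65,-2,10],30))"
```

```text
time: 17.95
tcp_pos: [0.4727, 0.0418, 0.0438]
eef_rot: [-0.0, 0.736, 0.677, -0.0]
wrist_force: [-0.3, 1.1, 0.5]
finger_gap: 0.0435
t 17.95 rack [-163.1   -2.3  -16.2] toolx ang(rack deg) 89.74 F [-0.3  1.1  0.5] gap 0.0435 q [ 0.53  0.59 -0.92  2.08  0.67  0.8   0.68]
face [ 1.    -0.005] fork at [-113.5   -1.7]
tcp rack [-163.1   -2.3  -16.2] need units [ 0.04  2.48 -0.06] per row(10) [ 0.004  0.248 -0.006]
(array([290.59890747, 220.85050964]), array([-64.6,  -3. ,  10. ]), array([33.7, 37.8]))
```

```bash
python3 -m handwheel '{"dp":[[0.05,0.3,0],[0.05,0.3,0],[0,0.3,0],[0,0.3,0],[0,0.3,0],[0,0.3,0],[0,0.25,0],[0,0.2,0],[0,0.15,0],[0,0.1,0]],"spin":[0,0,0,0,0,0,0,0,0,0],"hand":[0,0,0,0,0,0,0,0,0,0]}'
python3 -c "
from h import *
st();grab('scene','pics/scene5.png'); print(label('pics/scene5.png',[-45,-2,10],30))"
```

```text
time: 18.83
tcp_pos: [0.523, 0.0395, 0.0446]
eef_rot: [-0.0, 0.736, 0.677, -0.0]
wrist_force: [-1.9, 0.1, 1.3]
finger_gap: 0.044
t 18.83 rack [-112.9   -0.6  -15.4] toolx ang(rack deg) 89.73 F [-1.9  0.1  1.3] gap 0.044 q [ 0.5   0.65 -0.9   1.96  0.68  0.86  0.72]
(array([296.19165039, 229.05770874]), array([-42.2,  -1.7,  10. ]), array([33.5, 38.2]))
```

```bash
python3 -m handwheel '{"dp":[[0,0.05,0],[0,0.05,0],[0,0.05,0],[0,0.05,0],[0,0.05,0],[0,0.05,0],[0,0,0],[0,0,0],[0,0,0],[0,0,0]],"spin":[0,0,0,0,0,0,0,0,0,0],"hand":[0,0,0,0,0,0,0,0,0,0]}'
python3 -c "
from h import *
st();grab('scene','pics/scene6.png'); print(label('pics/scene6.png',[-45,-2,10],30))"
```

```text
time: 19.72
tcp_pos: [0.5273, 0.039, 0.0445]
eef_rot: [-0.001, 0.736, 0.677, -0.001]
wrist_force: [-6.7, 0.2, 4.1]
finger_gap: 0.0441
t 19.72 rack [-108.5   -0.7  -15.5] toolx ang(rack deg) 89.75 F [-6.7  0.2  4.1] gap 0.0441 q [ 0.5   0.66 -0.89  1.95  0.68  0.87  0.73]
(array([297.15060425, 230.68806458]), array([-38. ,  -1.7,  10. ]), array([33.8, 38.3]))
```

```bash
python3 -m handwheel '{"dp":[[0,0.05,0],[0,0,-0.1],[0,0,-0.15],[0,0,-0.15],[0,0,-0.15],[0,0,-0.15],[0,0,-0.15],[0,0,-0.15],[0,0,0],[0,0,0]],"spin":[0,0,0,0,0,0,0,0,0,0],"hand":[0,0,0,0,0,0,0,0,0,0]}'
python3 -c "
from h import *
st();grab('scene','pics/scene7.png');grab('side','pics/side7.png')
a=cv2.imread('pics/scene7.png')[150:300,190:410];b=cv2.imread('pics/side7.png')[110:260,240:460]
cv2.imwrite('pics/v2.png',cv2.resize(np.hstack([a,b]),None,fx=1.8,fy=1.8,interpolation=2))"
```

```text
time: 20.6
tcp_pos: [0.5282, 0.039, 0.0642]
eef_rot: [-0.001, 0.736, 0.677, -0.001]
wrist_force: [-5.5, 1.4, -1.1]
finger_gap: 0.0441
t 20.6 rack [-107.6   -0.6    4.2] toolx ang(rack deg) 89.75 F [-5.5  1.4 -1.1] gap 0.0441 q [ 0.52  0.64 -0.92  1.93  0.64  0.9   0.75]
```

View pics/v2.png

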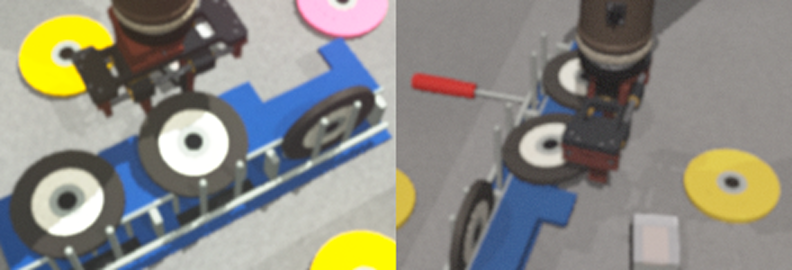

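Crop: B's near rim rides up on the fork, with the tool carrying about 1 N. I continue along the tilting arc.

```bash
python3 -m handwheel '{"dp":[[0,0.04,-0.19],[0,0.04,-0.19],[0,0.04,-0.19],[0,0.05,-0.18],[0,0.06,-0.18],[0,0.07,-0.18],[0,0.08,-0.18],[0,0.08,-0.17],[0,0.09,-0.17],[0,0,0]],"spin":[0,0,0,0,0,0,0,0,0,0],"hand":[0,0,0,0,0,0,0,0,0,0]}'
python3 -c "
from h import *
st();grab('scene','pics/scene8.png'); print(label('pics/scene8.png',[-40,0,30],35))"
```

```text
time: 21.53
tcp_pos: [0.5378, 0.0386, 0.0971]
eef_rot: [-0.002, 0.736, 0.677, -0.002]
wrist_force: [-12.0, 1.1, 4.3]
finger_gap: 0.0436
t 21.53 rack [-98.   -0.2  37.1] toolx ang(rack deg) 89.79 F [-12.    1.1   4.3] gap 0.0436 q [ 0.54  0.61 -0.95  1.88  0.6   0.97  0.8 ]
(array([298.61233521, 227.55438232]), array([-42.9,   4.2,  10. ]), array([38.4, 39.1]))
```

```bash
python3 -m handwheel '{"dp":[[0,0.06,-0.16],[0,0.1,-0.16],[0,0.1,-0.16],[0,0.11,-0.16],[0,0.12,-0.15],[0,0.13,-0.15],[0,0.13,-0.14],[0,0.14,-0.14],[0,0.14,-0.13],[0,0.15,-0.12]],"spin":[0,0,0,0,0,0,0,0,0,0],"hand":[0,0,0,0,0,0,0,0,0,0]}'
python3 -c "
from h import *
st();grab('scene','pics/scene9.png');grab('side','pics/side9.png')
a=cv2.imread('pics/scene9.png')[150:300,190:410];b=cv2.imread('pics/side9.png')[110:260,240:460]
cv2.imwrite('pics/v3.png',cv2.resize(np.hstack([a,b]),None,fx=1.8,fy=1.8,interpolation=2))"
```

```text
time: 22.42
tcp_pos: [0.5646, 0.0358, 0.1269]
eef_rot: [0.0, 0.736, 0.676, 0.0]
wrist_force: [0.8, -0.4, -0.6]
finger_gap: 0.0439
t 22.42 rack [-71.   -0.9  66.9] toolx ang(rack deg) 89.72 F [ 0.8 -0.4 -0.6] gap 0.0439 q [ 0.54  0.61 -0.97  1.8   0.57  1.04  0.84]
```

View pics/v3.png

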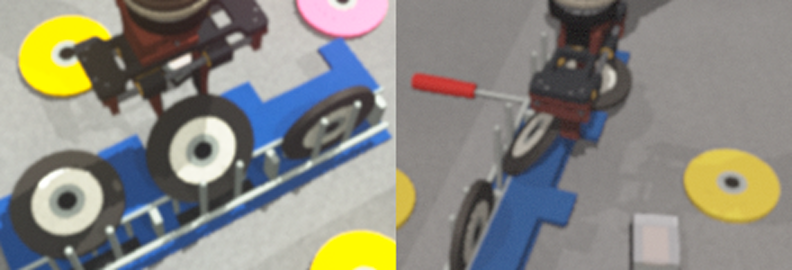

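Crop: B is tilted to about 50° and leans on the fork, far rim in the slot. Now I push it upright.

```bash
python3 -m handwheel '{"dp":[[0,0.2,-0.12],[0,0.2,-0.1],[0,0.2,-0.08],[0,0.2,-0.05],[0,0.2,0],[0,0.2,0],[0,0.2,0],[0,0.2,0],[0,0.2,0],[0,0.2,0]],"spin":[0,0,0,0,0,0,0,0,0,0],"hand":[0,0,0,0,0,0,0,0,0,0]}'
python3 -c "
from h import *
st();grab('scene','pics/scene10.png'); grab('side','pics/side10.png')
for P in ([9,0,69],[9,62,6],[9,-62,6],[9,0,6]): print(P,proj('pics/scene10.png',wd(P)).round(),proj('pics/side10.png',wd(P)).round())
a=cv2.imread('pics/scene10.png')[150:300,190:410];b=cv2.imread('pics/side10.png')[110:260,240:460]
cv2.imwrite('pics/v4.png',cv2.resize(np.hstack([a,b]),None,fx=1.8,fy=1.8,interpolation=2))"
```

```text
time: 23.35
tcp_pos: [0.6044, 0.0325, 0.1336]
eef_rot: [-0.0, 0.736, 0.677, -0.0]
wrist_force: [-0.3, -0.2, 0.2]
finger_gap: 0.0439
t 23.35 rack [-31.1  -1.   73.6] toolx ang(rack deg) 89.73 F [-0.3 -0.2  0.2] gap 0.0439 q [ 0.51  0.65 -0.94  1.7   0.59  1.1   0.87]
[9, 0, 69] [309. 236.] [305. 170.]
[9, 62, 6] [336. 236.] [296. 209.]
[9, -62, 6] [281. 264.] [313. 173.]
[9, 0, 6] [309. 250.] [305. 190.]
```

View pics/v4.png

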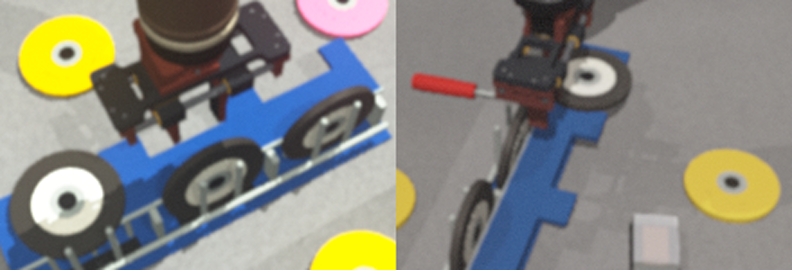

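Crop: B now stands upright in the middle bay just like the stored disc, with no force on the tool. Next is A: same procedure.

```bash
python3 -m handwheel '{"dp":[[0,-0.68,0],[-0.8,-0.68,0],[-0.8,-0.68,0],[-0.8,-0.68,0],[-0.8,-0.68,0],[-0.8,-0.68,0],[-0.8,-0.68,0],[-0.8,-0.68,0],[-0.8,-0.68,0],[-0.8,-0.68,0]],"spin":[0,0,0,0,0,0,0,0,0,0],"hand":[0,0,0,0,0,0,0,0,0,0]}'>/dev/null
python3 -m handwheel '{"dp":[[0,0,0.45],[0,0,0.45],[0,0,0.45],[0,0,0.45],[0,0,0.45],[0,0,0.45],[0,0,0.45],[0,0,0.45],[0,0,0.45],[0,0,0.4]],"spin":[0,0,0,0,0,0,0,0,0,0],"hand":[0,0,0,0,0,0,0,0,0,0]}'
python3 -c "
from h import *
st();grab('scene','pics/scene11.png'); l=label('pics/scene11.png',[-46,-152,10],30);print(l);to([-112,-151,-15])"
```

```text
time: 25.12
tcp_pos: [0.4563, -0.0993, 0.0436]
eef_rot: [-0.0, 0.736, 0.677, -0.0]
wrist_force: [-0.0, -0.1, -0.3]
finger_gap: 0.0438
t 25.12 rack [-168.3 -144.2  -16.4] toolx ang(rack deg) 89.75 F [-0.  -0.1 -0.3] gap 0.0438 q [ 0.83  0.58 -0.92  2.09  0.66  0.79  0.98]
(array([226.84243774, 261.52438354]), array([ -44.8, -153.2,   10. ]), array([36.3, 41.3]))
tcp rack [-169.  -144.3  -17.4] need units [-0.32  2.85 -0.13] per row(10) [-0.032  0.285 -0.013]
```

```bash
python3 -m handwheel '{"dp":[[-0.12,0.4,0],[-0.12,0.4,0],[-0.12,0.4,0],[0,0.4,0],[0,0.4,0],[0,0.3,0],[0,0.25,0],[0,0.2,0],[0,0.1,0],[0,0.1,0]],"spin":[0,0,0,0,0,0,0,0,0,0],"hand":[0,0,0,0,0,0,0,0,0,0]}'
python3 -m handwheel '{"dp":[[0,0.05,0],[0,0.05,0],[0,0.05,0],[0,0.05,0],[0,0,0],[0,0,0],[0,0,0],[0,0,0],[0,0,0],[0,0,0]],"spin":[0,0,0,0,0,0,0,0,0,0],"hand":[0,0,0,0,0,0,0,0,0,0]}'
python3 -c "
from h import *
st();grab('scene','pics/scene12.png'); l=label('pics/scene12.png',[-44,-152,10],30);print(l)"
```

```text
time: 26.0
tcp_pos: [0.5142, -0.1115, 0.0445]
eef_rot: [-0.0, 0.736, 0.677, -0.0]
wrist_force: [-2.1, 0.1, 1.7]
finger_gap: 0.0437
time: 26.83
tcp_pos: [0.5153, -0.1117, 0.0442]
eef_rot: [-0.002, 0.736, 0.677, -0.002]
wrist_force: [-11.0, 1.8, 7.1]
finger_gap: 0.044
t 26.83 rack [-108.5 -151.8  -15.8] toolx ang(rack deg) 89.75 F [-11.    1.8   7.1] gap 0.044 q [ 0.78  0.66 -0.89  1.95  0.67  0.87  1.02]
(array([228.44256592, 264.27630615]), array([ -38. , -152.7,   10. ]), array([35.4, 41.5]))
```

```bash
python3 -m handwheel '{"dp":[[0,0,-0.1],[0,0,-0.1],[0,0,-0.15],[0,0,-0.15],[0,0,-0.15],[0,0,-0.15],[0,0,-0.15],[0,0,-0.15],[0,0,0],[0,0,0]],"spin":[0,0,0,0,0,0,0,0,0,0],"hand":[0,0,0,0,0,0,0,0,0,0]}'
python3 -c "
from h import *
st();grab('scene','pics/scene13.png'); l=label('pics/scene13.png',[-44,-152,20],35);print(l)"
```

```text
time: 27.72
tcp_pos: [0.5163, -0.1117, 0.066]
eef_rot: [-0.001, 0.736, 0.677, -0.001]
wrist_force: [-5.7, 2.2, -0.4]
finger_gap: 0.0437
t 27.72 rack [-107.4 -151.7    6. ] toolx ang(rack deg) 89.74 F [-5.7  2.2 -0.4] gap 0.0437 q [ 0.8   0.63 -0.92  1.93  0.64  0.9   1.04]
(array([227.73426819, 262.61489868]), array([ -41.8, -152.5,   10. ]), array([38.4, 42.2]))
```

```bash
python3 -m handwheel '{"dp":[[0,0.04,-0.19],[0,0.04,-0.19],[0,0.04,-0.19],[0,0.05,-0.18],[0,0.06,-0.18],[0,0.07,-0.18],[0,0.08,-0.18],[0,0.08,-0.17],[0,0.09,-0.17],[0,0,0]],"spin":[0,0,0,0,0,0,0,0,0,0],"hand":[0,0,0,0,0,0,0,0,0,0]}'
python3 -c "
from h import *
st();grab('scene','pics/scene14.png'); l=label('pics/scene14.png',[-44,-152,30],35);print(l)"
```

```text
time: 28.6
tcp_pos: [0.5266, -0.1121, 0.0989]
eef_rot: [-0.002, 0.736, 0.677, -0.002]
wrist_force: [-10.4, 3.4, 3.5]
finger_gap: 0.0439
t 28.6 rack [ -97.1 -151.3   38.9] toolx ang(rack deg) 89.77 F [-10.4   3.4   3.5] gap 0.0439 q [ 0.82  0.6  -0.95  1.88  0.59  0.97  1.08]
(array([227.78436279, 262.07519531]), array([ -42.8, -152. ,   10. ]), array([40.2, 42.8]))
```

Same signature as B (Fx about -10 N, Fz about +4 N). Continuing.

```bash
python3 -m handwheel '{"dp":[[0,0.06,-0.16],[0,0.1,-0.16],[0,0.1,-0.16],[0,0.11,-0.16],[0,0.12,-0.15],[0,0.13,-0.15],[0,0.13,-0.14],[0,0.14,-0.14],[0,0.14,-0.13],[0,0.15,-0.12]],"spin":[0,0,0,0,0,0,0,0,0,0],"hand":[0,0,0,0,0,0,0,0,0,0]}'
python3 -c "
from h import *
st();grab('scene','pics/scene15.png'); l=label('pics/scene15.png',[-40,-152,40],35);print(l)"
```

```text
time: 29.48
tcp_pos: [0.5535, -0.115, 0.1289]
eef_rot: [0.0, 0.736, 0.676, 0.0]
wrist_force: [-0.9, 0.3, -0.2]
finger_gap: 0.0441
t 29.48 rack [ -70.1 -152.1   68.9] toolx ang(rack deg) 89.72 F [-0.9  0.3 -0.2] gap 0.0441 q [ 0.81  0.6  -0.96  1.8   0.57  1.05  1.12]
(array([232.69444275, 270.21789551]), array([ -22.7, -150.2,   10. ]), array([40.1, 41.5]))
```

```bash
python3 -m handwheel '{"dp":[[0,0.2,-0.12],[0,0.2,-0.1],[0,0.2,-0.08],[0,0.2,-0.05],[0,0.2,0],[0,0.2,0],[0,0.2,0],[0,0.2,0],[0,0.2,0],[0,0.2,0]],"spin":[0,0,0,0,0,0,0,0,0,0],"hand":[0,0,0,0,0,0,0,0,0,0]}'
python3 -m handwheel '{"dp":[[0,-0.5,0],[0,-0.5,-0.3],[0,-0.5,-0.5],[0,-0.5,-0.5],[0,-0.5,-0.5],[0,-0.5,-0.5],[0,-0.5,-0.5],[0,-0.5,-0.5],[0,-0.5,-0.5],[0,-0.5,-0.5]],"spin":[0,0,0,0,0,0,0,0,0,0],"hand":[0,0,0,0,0,0,0,0,0,0]}'
python3 -m handwheel '{"dp":[[0,-0.5,-0.3],[0,-0.5,-0.3],[0,-0.5,-0.3],[0,-0.5,-0.3],[0,-0.5,-0.3],[0,-0.5,-0.3],[0,-0.5,0],[0,0,0],[0,0,0],[0,0,0]],"spin":[0,0,0,0,0,0,0,0,0,0],"hand":[0,0,0,0,0,0,0,0,0,0]}'>/dev/null
python3 -c "
from h import *
st();grab('scene','pics/scene16.png');grab('side','pics/side16.png')
a=cv2.imread('pics/scene16.png')[150:340,180:420];b=cv2.imread('pics/side16.png')[110:300,230:450]
cv2.imwrite('pics/v5.png',cv2.resize(np.hstack([a,b]),None,fx=1.73,fy=1.73,interpolation=2))"
```

```text
time: 30.37
tcp_pos: [0.5932, -0.1183, 0.1356]
eef_rot: [-0.0, 0.736, 0.677, -0.0]
wrist_force: [-0.0, 0.5, 0.0]
finger_gap: 0.0441
time: 31.2
tcp_pos: [0.4918, -0.1097, 0.2231]
eef_rot: [0.001, 0.736, 0.677, -0.0]
wrist_force: [0.2, -0.5, 0.6]
finger_gap: 0.0437
t 32.03 rack [-200.5 -151.7  198. ] toolx ang(rack deg) 89.69 F [0.5 1.1 0.1] gap 0.0437 q [ 1.22  0.22 -1.22  1.92  0.22  1.15  1.41]
```

View pics/v5.png

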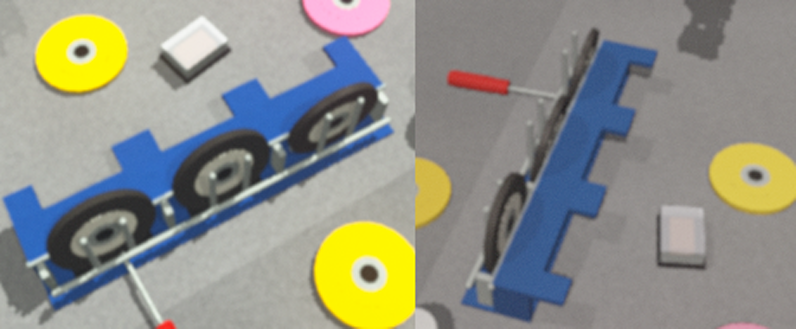

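View: all three discs stand upright between the tines, hubs at crop (105,233), (224,174) and (340,123). Relay, driver and yellow discs look unmoved. I check seating depth numerically by intersecting the hub and top-rim rays with the slot plane.

```bash
python3 - <<'E'
from h import *
def onx(fn,uv,x):
    p,v=ray(fn,uv); t=(x/1e3-(p-O)@ex)/(v@ex); return rk(p+t*v).round(1)
for n,q in(("A",(105,233)),("B",(224,174)),("stored",(340,123))): print(n,"hub",onx("pics/scene16.png",np.array(q)/1.73+[180,150],14))
# dark disc silhouettes in both views
for f in("scene","side"):
    im=cv2.imread(f"pics/{f}16.png"); hsv=cv2.cvtColor(im,cv2.COLOR_BGR2HSV)
    for n,y in(("A",-150),("B",0),("stored",150)):
        u=proj(f"pics/{f}16.png",wd([9,y,69])); print(f,n,"expected top px of a seated disc",u.round(1), "grey down column", [int(im[int(u[1])+k,int(u[0])].mean()) for k in range(-10,12,2)])
# unmoved items: shift by phase correlation against start
for n,(x,y,w) in dict(relay=(292,178,24),can=(455,200,24),driver=(280,350,36),stored=(384,214,16)).items():
    g=[cv2.cvtColor(cv2.imread(f"pics/scene{k}.png"),6)[y-w:y+w,x-w:x+w].astype(np.float32) for k in(0,16)]
    print(n,np.round(cv2.phaseCorrelate(*g)[0],2), "meandiff",np.abs(g[0]-g[1]).mean().round(1))
a=cv2.imread('pics/side16.png')[115:260,255:345];cv2.imwrite('pics/v6.png',cv2.resize(a,None,fx=4,fy=4,interpolation=2))
E
```

```text
A hub [  14.  -148.3   17.2]
B hub [14.  -1.5 13.5]
stored hub [ 14.  161.1 -10.4]
scene A expected top px of a seated disc [234.2 273.1] grey down column [96, 77, 73, 49, 45, 45, 91, 154, 143, 141, 120]
scene B expected top px of a seated disc [308.8 236. ] grey down column [115, 96, 79, 69, 49, 45, 56, 138, 151, 144, 122]
scene stored expected top px of a seated disc [376.1 202.5] grey down column [121, 122, 122, 119, 114, 97, 90, 72, 49, 57, 115]
side A expected top px of a seated disc [324.4 129.6] grey down column [139, 141, 139, 141, 142, 137, 134, 135, 134, 135, 129]
side B expected top px of a seated disc [304.6 169.9] grey down column [140, 139, 163, 140, 131, 137, 131, 125, 125, 117, 113]
side stored expected top px of a seated disc [280.7 218.6] grey down column [140, 141, 138, 135, 106, 78, 77, 75, 70, 64, 48]
relay [-0.17  0.17] meandiff 7.6
can [-0.11  0.01] meandiff 6.5
driver [ 0.03 -0.18] meandiff 7.4
stored [0.06 0.  ] meandiff 4.0
```

View pics/v6.png

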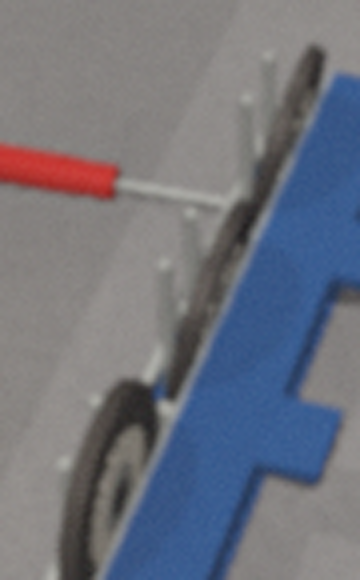

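View: all three are upright, with the stored disc seeming to lean further back than A and B. The hub heights on an assumed plane can't separate lean from seat height, so I look straight down with the wrist camera and triangulate the rims.

```bash
(python3 -m handwheel '{"dp":[[0.19,0.69,0],[0.19,0.69,0],[0.19,0.69,0],[0.19,0.69,0],[0.19,0.69,0],[0.19,0.69,0],[0.19,0.69,0],[0.19,0.69,0],[0.19,0.69,0],[0.19,0.69,0]],"spin":[0,0,0,0,0,0,0,0,0,0],"hand":[0,0,0,0,0,0,0,0,0,0]}'
python3 -m handwheel '{"dp":[[0.19,0.69,0],[0.19,0.69,0],[0.19,0.69,0],[0.19,0.69,0],[0.19,0.69,0],[0.19,0.69,0],[0.19,0.69,0],[0.19,0.69,0],[0.19,0.69,0],[0,0,0]],"spin":[0,0,0,0,0,0,0,0,0,0],"hand":[0,0,0,0,0,0,0,0,0,0]}') >/dev/null
python3 -c "
from h import *
st();grab('wrist','pics/w2.png'); W='pics/w2.png'
for y in(-150,0,150): print(y,[proj(W,wd([x,y,z])).round().tolist() for x,z in((0,0),(9,69),(18,55))])"
```

```text
t 33.8 rack [ 63.5 -79.  195.9] toolx ang(rack deg) 89.77 F [-1.2  0.1 -0.5] gap 0.044 q [ 0.56  0.69 -0.96  1.32  0.56  1.41  1.11]
-150 [[252.0, 127.0], [236.0, 138.0], [241.0, 147.0]]
0 [[395.0, 126.0], [412.0, 137.0], [407.0, 146.0]]
150 [[537.0, 125.0], [587.0, 136.0], [573.0, 146.0]]
```

View pics/w2.png

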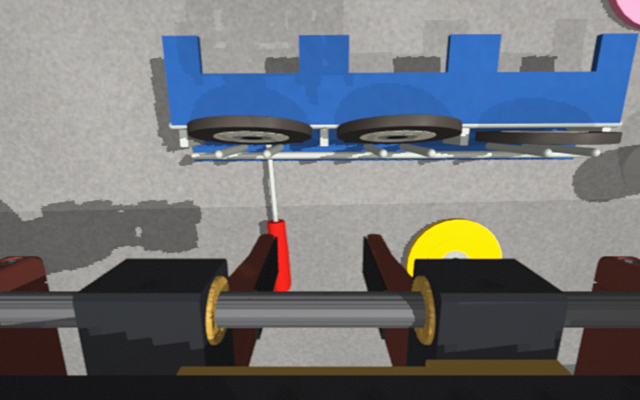

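Wrist view from above: A (250,128) and B (400,128) lean forward over the sill, with hub faces visible at row 135. The stored disc (548,138) is near vertical. I check whether that fits a seated lean or a disc hung up in the slot.

```bash
python3 - <<'E'
from h import *
W,S="pics/w2.png","pics/scene16.png"
grab('scene','pics/scene17.png')
iw=cv2.cvtColor(cv2.imread(W),cv2.COLOR_BGR2HSV)
for n,c in(("A",250),("B",400),("S",548)):
    col=iw[100:165,c-2:c+3].mean(1); print(n,[(100+i,int(v[0]),int(v[1]),int(v[2])) for i,v in enumerate(col) if i>=8 and i<50][::2])
# predictions, disc seated leaning forward by th about back-bottom edge at (18,-56): top front/back edges
for th in(0,6,8,10,12,15):
    t=np.radians(th); up=np.array([-np.sin(t),np.cos(t)]); fr=np.array([-np.cos(t),-np.sin(t)])
    bb=np.array([18-0,-54]); tb=bb+125*up; tf=tb+10*fr; hub=bb+62.5*up
    # front face x at sill height
    for y in(0,): print(th,"topfront",tf.round(1),"rows w: front %.0f back %.0f hub %.0f"%tuple(proj(W,wd([p[0],y,p[1]]))[1] for p in(tf,tb,hub)),"scene rows: front %.0f back %.0f hub %.0f"%tuple(proj(S,wd([p[0],y,p[1]]))[1] for p in(tf,tb,hub)),"sill x",round((tf+(-tf[1]/up[1])*up)[0],1))
E
```

```text
A [(108, 108, 185, 178), (110, 108, 185, 179), (112, 107, 184, 180), (114, 108, 179, 173), (116, 40, 18, 90), (118, 15, 34, 96), (120, 15, 33, 98), (122, 16, 32, 100), (124, 16, 33, 106), (126, 15, 33, 94), (128, 11, 38, 30), (130, 14, 24, 53), (132, 23, 24, 141), (134, 27, 23, 144), (136, 42, 8, 78), (138, 114, 32, 19), (140, 27, 20, 110), (142, 20, 43, 88), (144, 108, 168, 96), (146, 108, 174, 181), (148, 108, 177, 192)]
B [(108, 107, 183, 177), (110, 107, 183, 177), (112, 108, 184, 179), (114, 109, 145, 142), (116, 15, 43, 92), (118, 14, 31, 93), (120, 12, 32, 96), (122, 14, 33, 97), (124, 14, 31, 98), (126, 14, 32, 58), (128, 10, 39, 28), (130, 23, 26, 104), (132, 23, 27, 146), (134, 35, 14, 134), (136, 70, 10, 38), (138, 31, 11, 57), (140, 23, 28, 127), (142, 15, 37, 47), (144, 84, 76, 103), (146, 69, 55, 101), (148, 94, 82, 105)]
S [(108, 108, 184, 177), (110, 108, 183, 177), (112, 108, 184, 177), (114, 108, 183, 176), (116, 108, 182, 174), (118, 107, 184, 174), (120, 107, 185, 172), (122, 108, 169, 177), (124, 61, 6, 207), (126, 42, 14, 161), (128, 108, 162, 107), (130, 110, 111, 104), (132, 22, 31, 108), (134, 14, 32, 84), (136, 14, 29, 88), (138, 15, 30, 87), (140, 15, 32, 86), (142, 16, 33, 84), (144, 23, 16, 75), (146, 47, 14, 93), (148, 43, 11, 111)]
0 topfront [ 8. 71.] rows w: front 136 back 148 hub 144 scene rows: front 235 back 239 hub 253 sill x 8.0
6 topfront [-5.  69.3] rows w: front 120 back 132 hub 137 scene rows: front 230 back 234 hub 250 sill x 2.3
8 topfront [-9.3 68.4] rows w: front 115 back 127 hub 135 scene rows: front 228 back 232 hub 249 sill x 0.3
10 topfront [-13.6  67.4] rows w: front 109 back 121 hub 133 scene rows: front 227 back 231 hub 249 sill x -1.7
12 topfront [-17.8  66.2] rows w: front 104 back 116 hub 131 scene rows: front 225 back 229 hub 248 sill x -3.7
15 topfront [-24.   64.2] rows w: front 97 back 108 hub 128 scene rows: front 223 back 227 hub 247 sill x -6.8
```

Both discs match a fully seated disc leaning 8° on the sill: wrist rows are front 115, back 127 and hub about 136, against predicted 115, 127 and 135. The scene hub row is 250.6 against 249 predicted. A disc hung up in the slot would sit several pixels higher. The robot is clear of everything, so I hand in.

```bash
python3 -c "
from h import *
st(); print(ticket.hand_in())"
```

```text
t 33.9 rack [ 61.8 -79.6 196.4] toolx ang(rack deg) 89.78 F [-0.6 -0.2 -0. ] gap 0.0442 q [ 0.56  0.69 -0.97  1.32  0.56  1.41  1.11]
the job is handed in; nothing more can be done
None
```

I stood both loose discs upright in their own free bays, one in the middle bay and one in the -y bay, and handed the job in at 33.9 s. I used the half-open fingers as a fork to push each disc in front of its bay and over the sill. I then lifted its near rim until it turned up and dropped into the slot.

**Seating:** both discs are fully down in the slot but lean about 8° forward on the sill, which is as far as the slot lets a seated disc lean. The wrist view matched that within 1–2 pixels and the scene view within 2.

**Failed check:** an earlier hub-height estimate put the two discs 7–11 mm too high and the stored one about 16 mm too low. It assumed one fixed plane and ignored the lean. The straight-down wrist view explained it for the two discs; I did not follow up the stored disc's figure.

**Left alone:** the stored disc, relay, can and screwdriver shifted less than 0.2 pixel from the first picture. The highest wrist force I read was about 13 N. At hand-in the arm was clear of everything.

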